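Load a filter cassette and lock it with the retaining ring

TASK

Drop the long filter cassette (not the short one) into the oblong pocket of the bench filter holder so that it lies flat on the pocket's floor with its grip up. Then turn the holder's steel retaining ring clockwise (seen from above) by its upright pin, all the way to its stop, so that its two lugs lock the cassette in, and let go.

Things in the scene. Friction and masses are not known exactly. Their poses are not given: they have to be found in the camera images.
- filter_cassette: LONG filter cassette, loose, about 70 g: dark grey plastic plate 66 (x) x 30 (y) x 12 mm, upright grip block in its middle, 18 (x) x 14 (y) mm, top 60 mm above the underside; grasp it across y, about 48 mm up. Origin: centre of the underside, z up; fits either way round. A look-alike with the same grip but a plate only 36 mm long stands elsewhere.
- filter_holder: Fixed aluminium block 120 x 120 x 40 mm. Origin: centre of underside, at worktop height, z up. Pocket centred in its top: 78 (x) x 42 (y) mm, chamfered, floor 28 mm above the origin. The open ring above it (top at 52 mm) leaves a way straight down, 92 (x) x 42 (y) mm, between its lugs. The gripped cassette can be let go 3 mm above the floor.
- lock_ring (a joint): Angle (rad) of the steel retaining ring, 116 mm across, about the holder's vertical centre line. 0 = open, its two inward lugs on the pocket's +-y sides; grows clockwise seen from above to the stop at 1.45, lugs over the cassette's ends. Starts at 0 to 0.08, sinks 2.5 mm in turning, needs about 2 N at the pin, stays where left.
- ring_pin (a point): Top centre of the ring's upright round pin: 14 mm diameter, 42 mm tall, 78 mm from the holder's centre line, top 94 mm above the worktop. At ring angle 0 it is on the holder's -y side; turning clockwise swings it to the -x side (towards the robot). It can be gripped from above and slips round between the fingers.
Mind the look-alikes: they are no part of the job. What is shaped like the filter_cassette but purple is not meant.

How it is judged:
On the way, in this order (a step that is already met when the one before it is completed fails the run):
1. the long cassette lies flat in the pocket while the ring is still open (horizontal distance between filter_cassette and filter_holder below 0.012 m and z of filter_cassette in the frame of filter_holder between 0.024 and 0.032 m and angle between filter_cassette's own z axis and vertical below 0.12 rad and angle between the x axis of filter_cassette and the x axis of filter_holder, either way round below 0.35 rad and value of joint lock_ring below 0.4 rad), for 0.2 s.
2. the ring is turned clockwise over the cassette (horizontal distance between filter_cassette and filter_holder below 0.012 m and z of filter_cassette in the frame of filter_holder between 0.024 and 0.032 m and angle between filter_cassette's own z axis and vertical below 0.12 rad and angle between the x axis of filter_cassette and the x axis of filter_holder, either way round below 0.35 rad and value of joint lock_ring above 1.25 rad), for 0.2 s.
At the end, for the whole second after the job is handed in: The long cassette lies flat (within 7 degrees) and upright in the pocket, its underside 24 to 32 mm above the holder's underside, centred within 12 mm, lengthwise within 20 degrees; the ring is turned to its stop (over 1.25 rad of 1.45); the cassette is at rest (all of step 2 and linear speed of filter_cassette below 0.02 m/s); the robot touches nothing.
It also fails if it takes over 48 s, if anything falls off the work surface, if the arm or the gripper's body presses on something with over 40 N, if the wrist force passes 120 N, or if a joint passes its speed limit or range.

ROBOT

A 7-joint arm with a two-finger parallel gripper is mounted at the origin on a cart in front of the work surface, level with it; the furniture and walls round the work are solid. World frame = base frame: x ahead of the robot, y to its left, z up, the work surface at z = 0. Lengths are in m, angles in rad, forces in N, time in s.
With the tool pointing down it reaches from about 0.425 to 0.925 m from the base axis. Payload 6.8 kg.
Tool frame: the origin (TCP) lies midway between the tips of the shut fingers; the grasp point (between the pads) lies 19 mm behind it; z points along the fingers, y is the line along which they close (so a half turn about z gives the same grasp; the last joint's range is limited). The gripper opens to 85 mm and grips with 20 to 120 N. Pads are 22 mm wide; open, the fingers measure 114 mm over their backs; the gripper's body (76 mm by 85 mm) begins 54 mm behind the grasp point. The pads swing forward as they close: fully open they stand 13 mm farther back than shut.
Start: joints at [1.066, 0.477, 0.022, 1.555, -0.011, 1.109, -0.083], TCP at [0.261, -0.623, 0.231] pointing down, gripper open.
Joint ranges: [-2.96, 2.96], [-0.34, 2.1], [-1.41, 1.46], [0.24, 2.44], [-1.37, 4.51], [0.17, 1.92], [-2.96, 2.96]. Speed limits (rad/s): [2.39, 2.39, 3.14, 3.14, 3.14, 3.14, 3.14].

INTERFACE

Orientations are given as a rotation vector (axis times angle).
In Python, from bench import get_obs, grab_frame, camera_params, r gives the robot as it stands.
- The arm moves only by the shell command python3 -m jog 'ROWS' [FORCE]. ROWS is JSON, a list of rows, each an object of numbers: "rx", "ry", "rz": the turn, a rotation vector about the world's x, y, z scaled (see below); "x", "y", "z": the shift along the world's x, y, z scaled (see below); "jaw": the opening, from -1 (shut) to 1 (fully open). In form: [{"rx": .., "ry": .., "rz": .., "x": .., "y": .., "z": .., "jaw": ..}, ...]. A call has 1 to 8 rows; each row shifts and turns the commanded pose from where the row before left it; what a row does not reach is not made up. The controller multiplies each number of a shift by 60 mm and each number of a turn by 10 degrees. A row lasts 1/8 s, in which the tool goes at most 62.5 mm and 10.7 degrees, less where a joint would pass 70% of its speed; a pose out of reach is approached as far as the arm can. A call with a number of a shift or a turn outside -1 to 1 is refused whole. A call with a gripper value outside its range is refused whole. The fingers move at their own pace and stop on an object; FORCE is the grip in N (left out, the last holds). Time passes only in rows, so rows that do not move let the fingers close. It gives the time, the measured TCP pose, the force, the opening and the grip force at its end, in the units of the state.
- get_obs(): the state, without advancing time (a new reading comes with each control period).
- grab_frame(name): name is "scene" or "top"; returns the picture (420x560x3 uint8, red, green, blue); there is no depth.
- camera_params(name): a dict with "fx", "fy", "cx", "cy" (pixels), "k1" (the pictures are not rectified: a ray, as slopes to the right and down, at radius r is drawn at 1 + k1 r^2 times it, then the intrinsics apply), "R" (3x3) and "t" (3): a world point X has camera coordinates R X + t. Camera axes: x right, y down, z forward; pixel columns grow to the right and rows downward; lengths in m; the calibration is good to about 2 mm. A picture is of the moment at which its call begins. camera_params takes no time and is no camera call.
- r.hand_in(): hands the job in; it is judged then, once.
The state is a dict: "clock": time; "joints": joint angles; "qvel": joint speeds; "tau": joint torques, N m; "tcp_pos": TCP position; "orientation": TCP orientation; "contact_force": force on the tool from outside, world axes, zero at the start; "moment": the same for the moment, N m; "grip_width": finger opening in m; "gripper_force": force on a finger pad.
Only numpy, scipy, OpenCV 4.12 (cv2) and the standard library are available. Lean on these libraries where they do the work, as an engineer would, in place of code of your own. Each camera call takes 0.05 s, during which the arm holds its last target. There are 200 camera calls.

## Working session

There is one attempt and no reset: what is moved stays moved. The work goes in short steps, Python scripts to look and compute and a shell command to move; the robot and the scene stay as the last step left them, time stands still between calls to the robot, and variables do not carry over. Pictures are saved under pics/ and viewed, at most 10 in all, crops included, and the job is handed in when it is done.

```bash
mkdir -p pics; ls
python3 - <<'E'
from bench import *
import cv2,numpy as np
for n in("scene","top"):
    cv2.imwrite(f"pics/{n}0.png",grab_frame(n)[:,:,::-1]); print(n,camera_params(n))
o=get_obs();print(o)
E
```

```text
pics
scene {'fx': 480.29237051590377, 'fy': 480.29237051590377, 'cx': 269.42464130031874, 'cy': 203.04992707662157, 'k1': 0.0023925480374954703, 'R': array([[-0.56119069, -0.82740718,  0.02150256],
       [-0.37734469,  0.23263993, -0.89637584],
       [ 0.73666546, -0.51115166, -0.44277307]]), 't': array([0.26376369, 0.27000498, 0.84245313])}
top {'fx': 383.08527857974747, 'fy': 383.08527857974747, 'cx': 276.7237199977506, 'cy': 206.48670547567605, 'k1': -0.01256593872799577, 'R': array([[ 0.02743452, -0.9996104 ,  0.00513695],
       [-0.99698136, -0.02773504, -0.07251855],
       [ 0.07263278, -0.00313194, -0.99735383]]), 't': array([-0.05978988,  0.54742851,  0.91154822])}
{'clock': 0.1, 'joints': array([ 1.06587993,  0.47774951,  0.02232626,  1.55636373, -0.01151864,
        1.10931881, -0.0830941 ]), 'qvel': array([ 0.00081486, -0.00181002, -0.00026556, -0.00359478,  0.00020227,
       -0.00131812,  0.00114162]), 'tau': array([ 5.39595800e-03, -5.97760713e+01,  1.61413271e+00, -2.81953937e+01,
        1.28756335e-02,  5.02189941e-03,  3.76557580e-06]), 'tcp_pos': array([ 0.26066705, -0.6220413 ,  0.23039641]), 'orientation': array([-3.07832687e+00, -6.18959282e-01,  6.85537447e-04]), 'contact_force': array([-0.62735311, -0.06352879, -0.53143582]), 'moment': array([ 0.03232248, -0.00349474,  0.03408633]), 'gripper_force': 0.0, 'grip_width': 0.08537711763961915}
```

View pics/scene0.png

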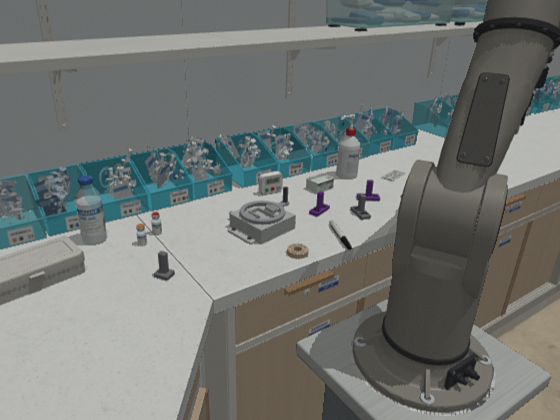

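View pics/top0.png

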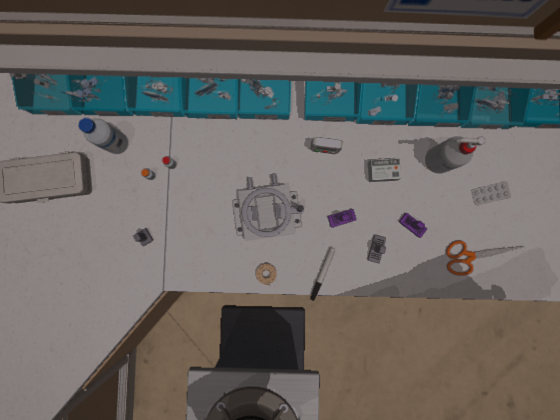

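The scene shows dark grey cassette-shaped items at top (143,237) / scene (163,267) and at top (376,249) / scene (361,208). The purple ones at top (342,217) and (412,225) are excluded. The holder is at top (267,212), with its pin near (300,208). The item at top (376,249) looks like the long one, so I'll enlarge to confirm.

Run:
```python
import cv2,numpy as np
t=cv2.imread("pics/top0.png");s=cv2.imread("pics/scene0.png")
def c(im,x,y,w,h,W,H): return cv2.resize(im[y:y+h,x:x+w],(W,H),interpolation=cv2.INTER_CUBIC)
a=np.hstack([c(t,220,165,100,80,375,300),c(t,350,225,50,40,375,300)])
b=np.hstack([c(s,220,180,100,80,375,300),c(s,340,185,50,40,375,300)])
cv2.imwrite("pics/c1.png",np.vstack([a,b]))
a=np.hstack([c(t,120,217,50,40,375,300),c(s,140,245,50,40,375,300)])
cv2.imwrite("pics/c2.png",a)
```

```text
(no output)
```

View pics/c1.png

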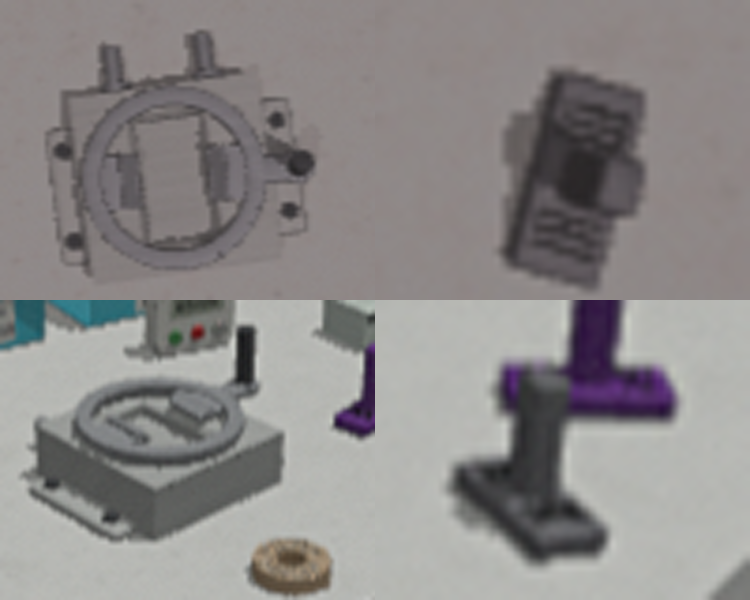

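View pics/c2.png

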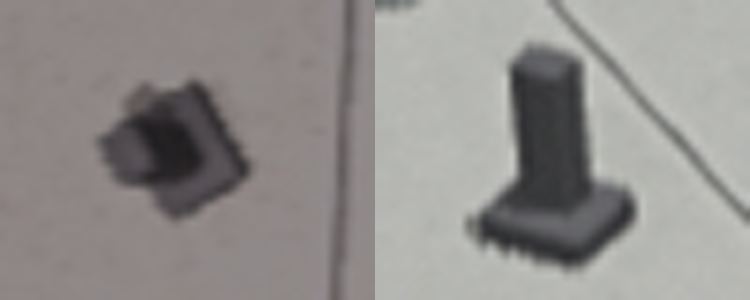

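Crop confirms: long cassette = top (382.9,249.7) for the grip top, scene (362.8,196.3). Its plate is about 27 px ≈ 65 mm long; the one at top (143,237) has a nearly square short plate. Ring centre is top (266.8,212.2) / scene (262.4,211), and the pin top is top (300,208.2) / scene (285.6,187.5).

```bash
cat > h.py <<'E'
from bench import *
import cv2,numpy as np
from scipy.spatial.transform import Rotation as Ro
def ray(n,p):
    c=camera_params(n);a=(np.array(p,float)-[c['cx'],c['cy']])/[c['fx'],c['fy']];u=a.copy()
    for _ in range(5): u=a/(1+c['k1']*(u@u))
    d=c['R'].T@np.r_[u,1];return -c['R'].T@c['t'],d/np.linalg.norm(d)
def tri(pt,ps):
    (a,d),(b,e)=ray('top',pt),ray('scene',ps)
    s=np.linalg.lstsq(np.c_[d,-e],b-a,rcond=None)[0]
    P,Q=a+s[0]*d,b+s[1]*e;return (P+Q)/2,np.linalg.norm(P-Q)
def atz(n,p,z):
    a,d=ray(n,p);return a+d*(z-a[2])/d[2]
def proj(n,X):
    c=camera_params(n);q=c['R']@X+c['t'];u=q[:2]/q[2];u=u*(1+c['k1']*(u@u));return u*[c['fx'],c['fy']]+[c['cx'],c['cy']]
E
python3 - <<'E'
from h import *
np.set_printoptions(precision=4,suppress=True)
for n,a,b,z in(("grip",(382.9,249.7),(362.8,196.3),.06),("pin",(300,208.2),(285.6,187.5),.094),("ring",(266.8,212.2),(262.4,211),.052)):
    print(n,tri(a,b),atz('top',a,z),atz('scene',b,z))
C=lambda x,y:(350+(x-375)/7.5,225+y/7.5); H=lambda x,y:(220+x/3.75,165+y/3.75)
def yaw(p,q,z): d=atz('top',p,z)-atz('top',q,z);return np.degrees(np.arctan2(d[1],d[0])),np.linalg.norm(d)
print("cas",yaw(C(645,95),C(600,285),.012),yaw(C(555,70),C(505,250),.012))
print("hold",yaw(H(63,95),H(88,283),.04),yaw(H(135,125),H(150,245),.04),yaw(H(202,120),H(212,240),.04), yaw(H(88,283),H(282,258),.04))
o=get_obs();print(Ro.from_rotvec(o['orientation']).as_matrix())
E
```

```text
grip (array([ 0.4529, -0.2937,  0.0549]), np.float64(0.00147913201675202)) [ 0.4526 -0.2929  0.06  ] [ 0.4455 -0.2848  0.06  ]
pin (array([ 0.5411, -0.0966,  0.0935]), np.float64(1.4602938765914429e-05)) [ 0.5411 -0.0966  0.094 ] [ 0.5402 -0.0959  0.094 ]
ring (array([ 0.5331, -0.0209,  0.0487]), np.float64(0.0016488879899995974)) [ 0.5325 -0.0216  0.052 ] [ 0.5283 -0.0167  0.052 ]
cas (np.float64(-12.91272581465013), np.float64(0.06345638921757722)) (np.float64(-14.9737765667447), np.float64(0.06078472141141896))
hold (np.float64(9.524453763733703), np.float64(0.12032249777945786)) (np.float64(8.886393061045133), np.float64(0.07672655383062886)) (np.float64(6.345467061686407), np.float64(0.07642170407681799)) (np.float64(98.89522521314521), np.float64(0.12336896317776884))
[[ 0.9223  0.3865 -0.0008]
 [ 0.3865 -0.9223  0.0015]
 [-0.0001 -0.0017 -1.    ]]
```

Measured heights and sizes agree with the text: pin top 0.0935, grip about 0.055, and the pocket 77 mm. I'm moving above the cassette.

```bash
python3 -m jog '[{"x":0.4,"y":0.68,"rz":-0.46,"jaw":0.1},{"x":0.4,"y":0.68,"rz":-0.46,"jaw":0.1},{"x":0.4,"y":0.68,"rz":-0.46,"jaw":0.1},{"x":0.4,"y":0.68,"rz":-0.46,"jaw":0.1},{"x":0.4,"y":0.68,"rz":-0.46,"jaw":0.1},{"x":0.4,"y":0.68,"rz":-0.46,"jaw":0.1},{"x":0.4,"y":0.68,"rz":-0.46,"jaw":0.1},{"x":0.4,"y":0.68,"rz":-0.46,"jaw":0.1}]' 40; python3 -m jog '[{"z":-0.7},{"z":-0.7},{"jaw":0.1},{"jaw":0.1}]'
python3 - <<'E'
from h import *
o=get_obs();print(o['tcp_pos'],Ro.from_rotvec(o['orientation']).as_matrix().round(3),o['clock'])
s=grab_frame('scene')[:,:,::-1];t=grab_frame('top')[:,:,::-1]
cv2.imwrite("pics/d1.png",np.hstack([cv2.resize(s[120:270,310:430],(400,500),interpolation=2),cv2.resize(t[190:290,330:410],(400,500),interpolation=2)]))
E
```

```text
[ 0.26066705 -0.6220413   0.23039641] [[ 0.922  0.387 -0.001]
 [ 0.387 -0.922  0.002]
 [-0.    -0.002 -1.   ]] 0.1validation failed for argument at $[0]...
validation failed for argument at $[0]...
```

View pics/d1.png

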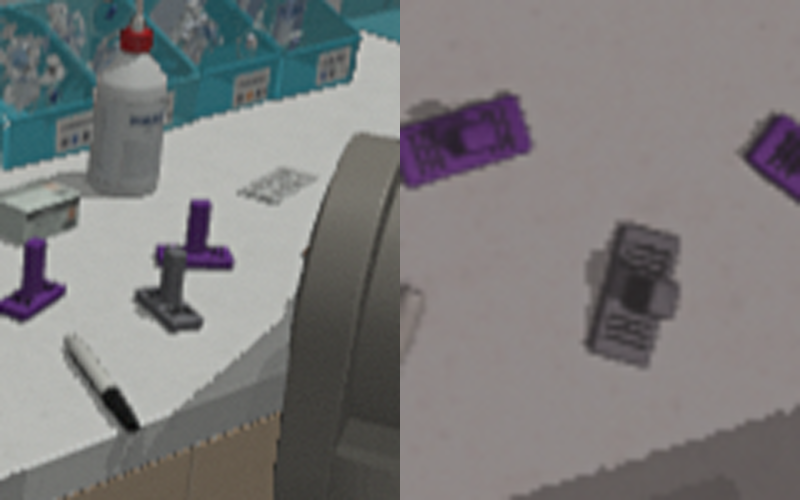

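The call was refused because every key is required, so nothing moved. The picture shows the cassette unchanged. I'll write full rows.

```bash
python3 -m jog '[{"rx":0,"ry":0,"rz":-0.46,"x":0.4,"y":0.68,"z":0,"jaw":0.1},{"rx":0,"ry":0,"rz":-0.46,"x":0.4,"y":0.68,"z":0,"jaw":0.1},{"rx":0,"ry":0,"rz":-0.46,"x":0.4,"y":0.68,"z":0,"jaw":0.1},{"rx":0,"ry":0,"rz":-0.46,"x":0.4,"y":0.68,"z":0,"jaw":0.1},{"rx":0,"ry":0,"rz":-0.46,"x":0.4,"y":0.68,"z":0,"jaw":0.1},{"rx":0,"ry":0,"rz":-0.46,"x":0.4,"y":0.68,"z":0,"jaw":0.1},{"rx":0,"ry":0,"rz":-0.46,"x":0.4,"y":0.68,"z":0,"jaw":0.1},{"rx":0,"ry":0,"rz":-0.46,"x":0.4,"y":0.68,"z":0,"jaw":0.1}]' 40; python3 -m jog '[{"rx":0,"ry":0,"rz":0,"x":0,"y":0,"z":-0.7,"jaw":0.1},{"rx":0,"ry":0,"rz":0,"x":0,"y":0,"z":-0.7,"jaw":0.1},{"rx":0,"ry":0,"rz":0,"x":0,"y":0,"z":0,"jaw":0.1},{"rx":0,"ry":0,"rz":0,"x":0,"y":0,"z":0,"jaw":0.1}]'
python3 - <<'E'
from h import *
o=get_obs();print(o['tcp_pos'],Ro.from_rotvec(o['orientation']).as_matrix().round(3),o['clock'])
s=grab_frame('scene')[:,:,::-1];t=grab_frame('top')[:,:,::-1]
cv2.imwrite("pics/d2.png",np.hstack([cv2.resize(s[120:270,310:430],(400,500),interpolation=2),cv2.resize(t[190:290,330:410],(400,500),interpolation=2)]))
E
```

```text
clock: 1.2
tcp_pos: [0.4535, -0.2947, 0.2313]
orientation: [3.117, -0.389, 0.0]
contact_force: [1.4, -0.0, 0.3]
grip_width: 0.0471
gripper_force: 0.0
clock: 1.7
tcp_pos: [0.4535, -0.2967, 0.1486]
orientation: [3.117, -0.385, 0.002]
contact_force: [1.1, 0.4, 0.1]
grip_width: 0.0472
gripper_force: 0.0
[ 0.45354554 -0.29674534  0.1485959 ] [[ 0.97  -0.243  0.001]
 [-0.243 -0.97  -0.001]
 [ 0.001  0.    -1.   ]] 1.7
```

View pics/d2.png

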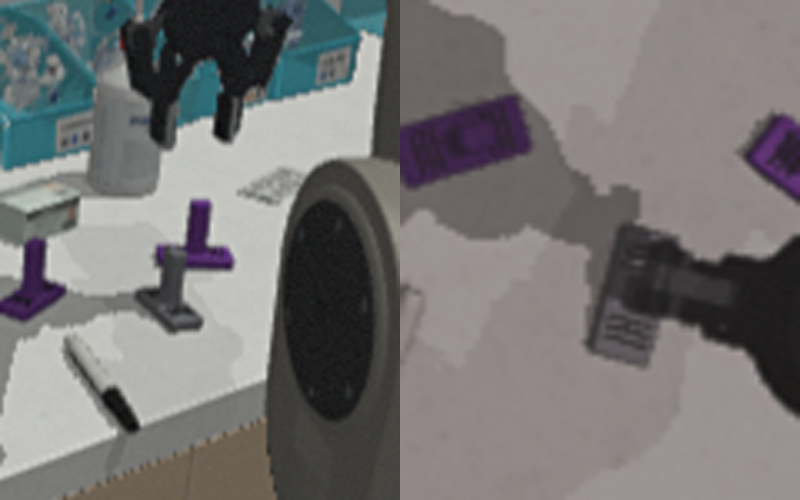

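Fingers stand above and astride the grip; in the scene view the tips are centred near (368,159) and the grip top is at (362.3,195.8). I'll check for an offset with projections.

Run:
```python
from h import *
print(proj('scene',np.array([.4535,-.2967,.155])),proj('scene',np.array([.4535,-.2937,.06])),proj('top',np.array([.4535,-.2937,.06])))
```

```text
[367.84992464 161.44959396] [363.10718962 194.46737637] [383.25571123 249.30429437]
```

```bash
python3 -m jog '[{"rx":0,"ry":0,"rz":0,"x":-0.01,"y":0.05,"z":-0.5,"jaw":0.1},{"rx":0,"ry":0,"rz":0,"x":0,"y":0,"z":-0.5,"jaw":0.1},{"rx":0,"ry":0,"rz":0,"x":0,"y":0,"z":-0.5,"jaw":0.1},{"rx":0,"ry":0,"rz":0,"x":0,"y":0,"z":-0.48,"jaw":0.1},{"rx":0,"ry":0,"rz":0,"x":0,"y":0,"z":0,"jaw":0.1},{"rx":0,"ry":0,"rz":0,"x":0,"y":0,"z":0,"jaw":0.1}]'
python3 - <<'E'
from h import *
s=grab_frame('scene')[:,:,::-1];t=grab_frame('top')[:,:,::-1]
cv2.imwrite("pics/d3.png",np.hstack([cv2.resize(s[170:250,330:394],(400,500),interpolation=2),cv2.resize(t[190:290,330:410],(400,500),interpolation=2)]))
E
```

```text
clock: 2.55
tcp_pos: [0.4534, -0.2939, 0.0301]
orientation: [3.117, -0.385, 0.004]
contact_force: [0.4, -0.2, -0.2]
grip_width: 0.0469
gripper_force: 0.0
```

View pics/d3.png

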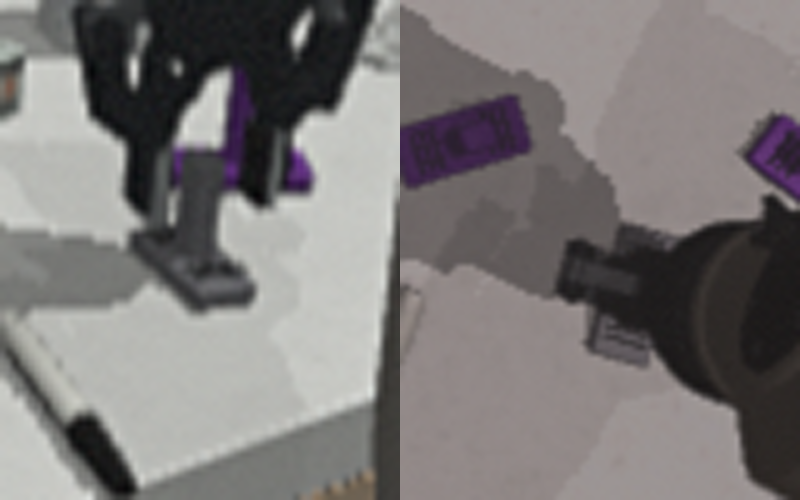

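Fingers straddle the grip well (grip at scene ≈ (362,200) between the two tips). I'll close and lift.

```bash
python3 -m jog '[{"rx":0,"ry":0,"rz":0,"x":0,"y":0,"z":0,"jaw":-1},{"rx":0,"ry":0,"rz":0,"x":0,"y":0,"z":0,"jaw":-1},{"rx":0,"ry":0,"rz":0,"x":0,"y":0,"z":0,"jaw":-1},{"rx":0,"ry":0,"rz":0,"x":0,"y":0,"z":0,"jaw":-1},{"rx":0,"ry":0,"rz":0,"x":0,"y":0,"z":0.1,"jaw":-1},{"rx":0,"ry":0,"rz":0,"x":0,"y":0,"z":0.4,"jaw":-1},{"rx":0,"ry":0,"rz":0,"x":0,"y":0,"z":0.7,"jaw":-1},{"rx":0,"ry":0,"rz":0,"x":0,"y":0,"z":0.8,"jaw":-1}]' 50
```

```text
clock: 3.65
tcp_pos: [0.4515, -0.2928, 0.1493]
orientation: [-3.117, 0.384, 0.003]
contact_force: [0.7, 0.3, -0.0]
grip_width: 0.0135
gripper_force: 52.2
```

```bash
python3 -m jog '[{"rx":0,"ry":0,"rz":0.28,"x":0.17,"y":0.57,"z":0.2,"jaw":-1},{"rx":0,"ry":0,"rz":0.28,"x":0.17,"y":0.57,"z":0.2,"jaw":-1},{"rx":0,"ry":0,"rz":0.28,"x":0.17,"y":0.57,"z":0,"jaw":-1},{"rx":0,"ry":0,"rz":0.28,"x":0.17,"y":0.57,"z":0,"jaw":-1},{"rx":0,"ry":0,"rz":0.28,"x":0.17,"y":0.57,"z":0,"jaw":-1},{"rx":0,"ry":0,"rz":0.28,"x":0.17,"y":0.57,"z":0,"jaw":-1},{"rx":0,"ry":0,"rz":0.28,"x":0.17,"y":0.57,"z":0,"jaw":-1},{"rx":0,"ry":0,"rz":0.28,"x":0.17,"y":0.56,"z":0,"jaw":-1}]'; python3 -m jog '[{"rx":0,"ry":0,"rz":0,"x":0,"y":0,"z":-0.4,"jaw":-1},{"rx":0,"ry":0,"rz":0,"x":0,"y":0,"z":-0.3,"jaw":-1},{"rx":0,"ry":0,"rz":0,"x":0,"y":0,"z":0,"jaw":-1},{"rx":0,"ry":0,"rz":0,"x":0,"y":0,"z":0,"jaw":-1}]'
python3 - <<'E'
from h import *
o=get_obs();R=Ro.from_rotvec(o['orientation']).as_matrix();print(R.round(3))
s=grab_frame('scene')[:,:,::-1];t=grab_frame('top')[:,:,::-1]
cv2.imwrite("pics/d4.png",np.hstack([cv2.resize(s[140:250,220:308],(400,500),interpolation=2),cv2.resize(t[160:260,227:307],(400,500),interpolation=2)]))
E
```

```text
clock: 4.65
tcp_pos: [0.5338, -0.0191, 0.1726]
orientation: [3.133, 0.231, -0.0]
contact_force: [0.3, 0.4, -1.4]
grip_width: 0.0132
gripper_force: 52.2
clock: 5.15
tcp_pos: [0.5342, -0.0203, 0.1312]
orientation: [3.133, 0.228, 0.001]
contact_force: [-0.3, 0.4, 0.3]
grip_width: 0.0132
gripper_force: 52.2
[[ 0.989  0.145  0.001]
 [ 0.145 -0.989 -0.   ]
 [ 0.001  0.    -1.   ]]
```

View pics/d4.png

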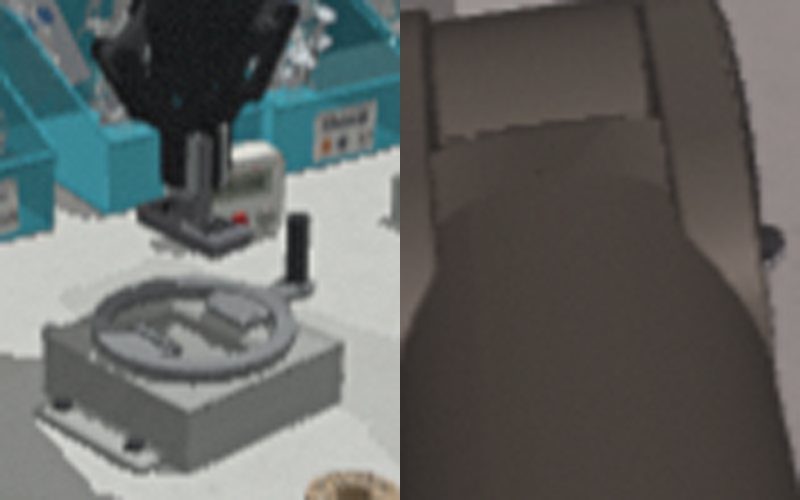

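The cassette hangs level above the holder, centred around scene (262,188); the ring is open and the pin is at scene (285,195). The top view is blocked by the arm. I'll compare the plate's projected corners with those seen (crop: left (138,208), lowest (213,258), right (252,233)).

```bash
python3 - <<'E'
from h import *
np.set_printoptions(precision=0,suppress=True)
cr=lambda p:(p-[220,140])*4.545
a=np.radians(8.4);X=np.array([np.cos(a),np.sin(a),0]);Y=np.array([-X[1],X[0],0])
for d in(0,-.005):
  c=np.array([.5342,-.0203,.1022])+X*d
  print(d,[cr(proj('scene',c+sx*.033*X+sy*.015*Y+[0,0,z])) for z in(0,.012) for sx in(-1,1) for sy in(-1,1)], 'griptop',cr(proj('scene',c+[0,0,.06])))
for c in ([.532,-.021,0],[.528,-.018,0],[.535,-.0215,0]):
  print([cr(proj('scene',np.array(c)+sx*.06*X+sy*.06*Y+[0,0,.04])) for sx in(-1,1) for sy in(-1,1)], [cr(proj('scene',np.array(c)+[0,0,.052]+.058*v)) for v in (X,-X,Y,-Y)])
E
python3 - <<'E'
import cv2
im=cv2.imread('pics/d4.png')[190:400,20:370]
cv2.imwrite('pics/d4b.png',cv2.resize(im,(800,480),interpolation=2))
E
```

```text
0 [array([255., 248.]), array([214., 263.]), array([175., 210.]), array([134., 224.]), array([255., 228.]), array([214., 243.]), array([175., 190.]), array([134., 204.])] griptop [195. 135.]
-0.005 [array([261., 251.]), array([220., 266.]), array([180., 212.]), array([140., 227.]), array([262., 231.]), array([221., 246.]), array([181., 193.]), array([140., 207.])] griptop [202. 137.]
[array([346., 343.]), array([186., 412.]), array([203., 272.]), array([ 45., 331.])] [array([128., 283.]), array([267., 356.]), array([116., 350.]), array([270., 289.])]
[array([346., 347.]), array([186., 416.]), array([203., 275.]), array([ 44., 336.])] [array([128., 287.]), array([267., 360.]), array([115., 354.]), array([270., 293.])]
[array([344., 341.]), array([184., 409.]), array([201., 270.]), array([ 43., 329.])] [array([126., 281.]), array([264., 353.]), array([114., 347.]), array([268., 287.])]
```

View pics/d4b.png

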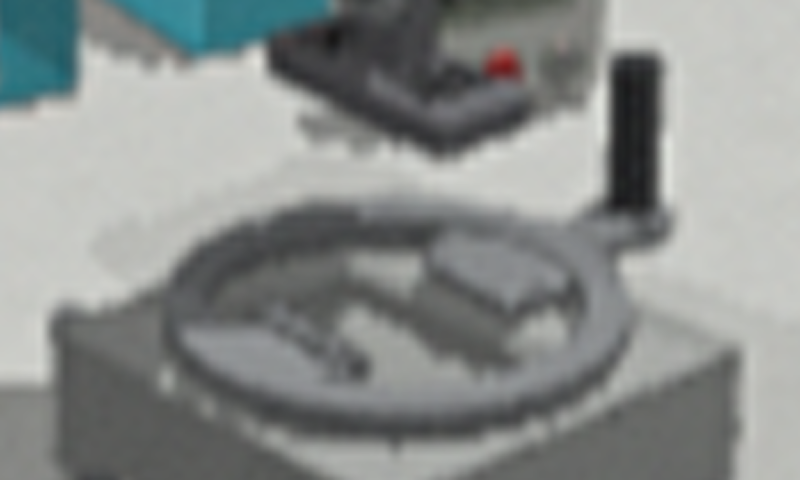

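The plate's columns match a centred grasp within about 3 mm, and the holder's corners match (0.532,-0.021). The pocket leaves ±6 mm, so I'm lowering.

```bash
python3 -m jog '[{"rx":0,"ry":0,"rz":0,"x":-0.015,"y":-0.015,"z":-0.3,"jaw":-1},{"rx":0,"ry":0,"rz":0,"x":0,"y":0,"z":-0.3,"jaw":-1},{"rx":0,"ry":0,"rz":0,"x":0,"y":0,"z":-0.2,"jaw":-1},{"rx":0,"ry":0,"rz":0,"x":0,"y":0,"z":-0.1,"jaw":-1},{"rx":0,"ry":0,"rz":0,"x":0,"y":0,"z":-0.1,"jaw":-1},{"rx":0,"ry":0,"rz":0,"x":0,"y":0,"z":0,"jaw":-1}]'; python3 -m jog '[{"rx":0,"ry":0,"rz":0,"x":0,"y":0,"z":-0.05,"jaw":-1},{"rx":0,"ry":0,"rz":0,"x":0,"y":0,"z":-0.05,"jaw":-1},{"rx":0,"ry":0,"rz":0,"x":0,"y":0,"z":-0.05,"jaw":-1},{"rx":0,"ry":0,"rz":0,"x":0,"y":0,"z":0,"jaw":-1},{"rx":0,"ry":0,"rz":0,"x":0,"y":0,"z":0,"jaw":-1}]'
```

```text
clock: 6.0
tcp_pos: [0.5329, -0.0211, 0.0704]
orientation: [3.133, 0.228, -0.0]
contact_force: [0.2, 0.0, -0.0]
grip_width: 0.0132
gripper_force: 52.2
clock: 6.62
tcp_pos: [0.533, -0.0211, 0.0615]
orientation: [-3.133, -0.228, -0.0]
contact_force: [-0.1, 0.2, -0.9]
grip_width: 0.0131
gripper_force: 52.2
```

```bash
python3 -m jog '[{"rx":0,"ry":0,"rz":0,"x":0,"y":0,"z":-0.03,"jaw":-1},{"rx":0,"ry":0,"rz":0,"x":0,"y":0,"z":-0.02,"jaw":-1},{"rx":0,"ry":0,"rz":0,"x":0,"y":0,"z":0,"jaw":-1}]'
python3 - <<'E'
from h import *
s=grab_frame('scene')[:,:,::-1]
cv2.imwrite("pics/d5.png",cv2.resize(s[140:250,220:308],(640,800),interpolation=2)[200:])
E
```

```text
clock: 7.0
tcp_pos: [0.5329, -0.021, 0.0584]
orientation: [3.133, 0.228, -0.0]
contact_force: [0.5, -0.6, -0.8]
grip_width: 0.0135
gripper_force: 52.2
```

View pics/d5.png

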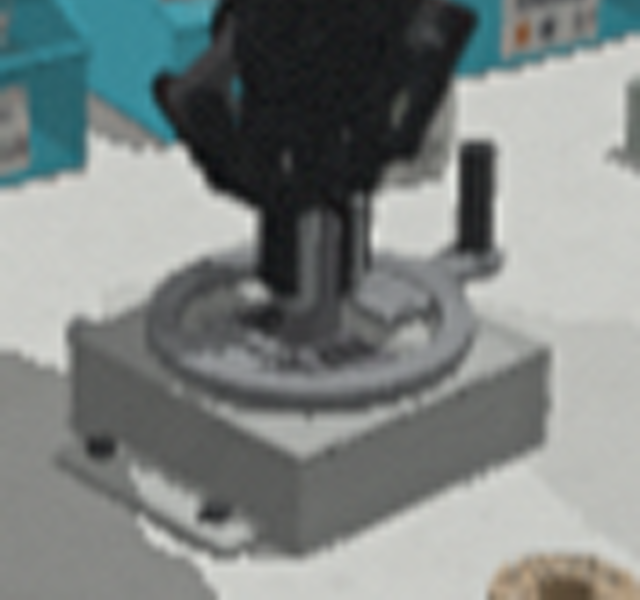

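The cassette sits inside the pocket between the lugs, with the ring still open; the pin is at scene (286,176). I'm releasing and rising.

```bash
python3 -m jog '[{"rx":0,"ry":0,"rz":0,"x":0,"y":0,"z":0,"jaw":-0.3},{"rx":0,"ry":0,"rz":0,"x":0,"y":0,"z":0,"jaw":-0.1},{"rx":0,"ry":0,"rz":0,"x":0,"y":0,"z":0,"jaw":-0.1},{"rx":0,"ry":0,"rz":0,"x":0,"y":0,"z":0.2,"jaw":-0.1},{"rx":0,"ry":0,"rz":0,"x":0,"y":0,"z":0.5,"jaw":-0.1},{"rx":0,"ry":0,"rz":0,"x":0,"y":0,"z":0.7,"jaw":-0.1},{"rx":0,"ry":0,"rz":0,"x":0,"y":0,"z":0,"jaw":-0.1},{"rx":0,"ry":0,"rz":0,"x":0,"y":0,"z":0,"jaw":-0.1}]'
python3 - <<'E'
from h import *
o=get_obs();print(o['joints'].round(2))
cv2.imwrite("pics/s6.png",grab_frame('scene')[:,:,::-1])
a=cv2.imread("pics/scene0.png").astype(int);b=cv2.imread("pics/s6.png").astype(int)
p=np.zeros(0)
for im in(a,b): # dark pin columns
  g=im[170:205,270:300].max(2)<70; y,x=np.nonzero(g); print(len(x),x.mean()+270,y.min()+170,y.max()+170)
# cassette grip top-edge check
for r in range(186,216,2): print(r,b[r,246:282].mean(1).astype(int))
c=np.array([.5325,-.0213,.028]);print('expect griptop',proj('scene',c+[0,0,.06]),'base',proj('scene',c+[0,0,.012]))
E
```

```text
clock: 8.05
tcp_pos: [0.5328, -0.0211, 0.1428]
orientation: [3.133, 0.228, 0.001]
contact_force: [-0.3, -0.4, -0.7]
grip_width: 0.0386
gripper_force: 0.0
[ 0.09  0.36 -0.21  1.97  0.1   0.82 -1.6 ]
72 282.81944444444446 171 201
73 281.027397260274 170 201
186 [105 114 159 161 161 171 200 202 202 202 205 204 173 108 104 113 128 128
 129 129 129 129 130 130 130 121 123 119 124 130 121 110 121 110 115 132]
188 [203 199 200 201 199 200 200 200 197 198 201 199 160 106 106 112 128 129
 130 112  97 101 115 131 118  72  52  56  91 128 103  90  90  96 109 135]
190 [199 199 198 200 198 199 198 198 199 199 200 199 154 107 105 112 132 129
 117  69  57  61  89 129 112  78  83 101 121 126 113 108 104 121 132 176]
192 [198 201 197 199 198 199 198 173 171 175 171 134 117 110 100  91 117 129
 116  99  96 110 125 123 113 110 114 125 123 112 116 128 160 156 166 205]
194 [198 198 196 200 199 200 197 164 131 129 131 134 131 133 127 105  97 106
 108 108 112 160 166 162 160 162 172 195 203 203 202 201 202 200 202 206]
196 [198 198 200 200 198 194 195 195 188 189 190 194 164 138 127 127 113 150
 179 196 204
[... 796 characters left out ...]
115 121 131 133 129]
208 [ 77  85  89 100 101 101 103 103 105 100  91  91  89  63  59  62  63  66
  70  68  71  95 119 132 142 141 139 139 141 136 133 146 133 102 128 138]
210 [ 97  95  95 112 109  96  89  80  67  62  55  45  62  60  61  62  65  68
  71  71  92 107  97  86  83 104 119 140 117 100  98  92  83  80  93 140]
212 [104 108 109  95 107 120 122 109  79  49  39  40  47  59  62  60  63  69
  69  70  88 107 109 109 108 100  92  92 100 132 142 163 137 110 116 142]
214 [136 147 148 148 145 122 114  98 112 129 129 118  92  71  65  64  61  71
  71  80  84  95  91  84  93  99 104 125 148 155 160 162 156 131 138 141]
expect griptop [263.23342056 197.17195584] base [262.93686151 214.10327221]
```

The grip top is seen at scene (262.5,197.5) against an expected (263.2,197.2), so the cassette is seated. Next I go over the pin, turned to the mid-tangent.

```bash
python3 -m jog '[{"rx":0,"ry":0,"rz":0.78,"x":0.025,"y":-0.21,"z":0,"jaw":-0.1},{"rx":0,"ry":0,"rz":0.78,"x":0.025,"y":-0.21,"z":0,"jaw":-0.1},{"rx":0,"ry":0,"rz":0.78,"x":0.025,"y":-0.21,"z":0,"jaw":-0.1},{"rx":0,"ry":0,"rz":0.78,"x":0.025,"y":-0.21,"z":0,"jaw":-0.1},{"rx":0,"ry":0,"rz":0.78,"x":0.025,"y":-0.21,"z":0,"jaw":-0.1},{"rx":0,"ry":0,"rz":0.78,"x":0.015,"y":-0.21,"z":0,"jaw":-0.1},{"rx":0,"ry":0,"rz":0,"x":0,"y":0,"z":0,"jaw":-0.1},{"rx":0,"ry":0,"rz":0,"x":0,"y":0,"z":0,"jaw":-0.1}]'
python3 - <<'E'
from h import *
o=get_obs();print(o['joints'].round(2));print(Ro.from_rotvec(o['orientation']).as_matrix().round(3))
E
```

```text
clock: 9.1
tcp_pos: [0.5409, -0.096, 0.1419]
orientation: [-2.785, -1.45, 0.001]
contact_force: [0.0, 0.2, 0.2]
grip_width: 0.0388
gripper_force: 0.0
[ 0.35  0.4  -0.36  1.92  0.18  0.85 -0.71]
[[ 0.573  0.819 -0.001]
 [ 0.819 -0.573  0.001]
 [-0.    -0.001 -1.   ]]
```

```bash
python3 -m jog '[{"rx":0,"ry":0,"rz":0,"x":0,"y":0,"z":-0.4,"jaw":-0.1},{"rx":0,"ry":0,"rz":0,"x":0,"y":0,"z":-0.4,"jaw":-0.1},{"rx":0,"ry":0,"rz":0,"x":0,"y":0,"z":-0.3,"jaw":-0.1},{"rx":0,"ry":0,"rz":0,"x":0,"y":0,"z":-0.2,"jaw":-0.1},{"rx":0,"ry":0,"rz":0,"x":0,"y":0,"z":0,"jaw":-0.1}]'; python3 -m jog '[{"rx":0,"ry":0,"rz":0,"x":0,"y":0,"z":0,"jaw":-1},{"rx":0,"ry":0,"rz":0,"x":0,"y":0,"z":0,"jaw":-1},{"rx":0,"ry":0,"rz":0,"x":0,"y":0,"z":0,"jaw":-1},{"rx":0,"ry":0,"rz":0,"x":0,"y":0,"z":0,"jaw":-1}]' 25
python3 - <<'E'
import numpy as np
from bench import get_obs
c=np.array([.532,-.0213]);p=get_obs()['tcp_pos'][:2]
a0=np.arctan2(*(p-c)[::-1]);print(np.linalg.norm(p-c),np.degrees(a0))
# path on the 78 mm circle, in units of 60 mm
n=17;q=c+.078*np.array([[np.cos(a),np.sin(a)] for a in a0-np.linspace(0,1.45,n)])
print((np.diff(q,axis=0)/.06).round(2).tolist())
E
```

```text
clock: 9.72
tcp_pos: [0.5409, -0.0964, 0.0638]
orientation: [-2.784, -1.453, 0.002]
contact_force: [-0.6, 0.1, 0.3]
grip_width: 0.0388
gripper_force: 0.0
clock: 10.22
tcp_pos: [0.5425, -0.0977, 0.0653]
orientation: [2.784, 1.451, 0.003]
contact_force: [2.1, -4.3, 3.0]
grip_width: 0.0131
gripper_force: 25.6
0.0771447678247276 -82.20668483198632
[[-0.12, -0.01], [-0.12, -0.0], [-0.12, 0.01], [-0.12, 0.02], [-0.11, 0.03], [-0.11, 0.04], [-0.11, 0.05], [-0.1, 0.06], [-0.09, 0.07], [-0.09, 0.08], [-0.08, 0.09], [-0.07, 0.09], [-0.06, 0.1], [-0.05, 0.1], [-0.05, 0.11], [-0.04, 0.11]]
```

The pin is gripped (opening 13 mm, radius 77 mm). I'll swing the first half.

```bash
python3 -m jog '[{"rx":0,"ry":0,"rz":0,"x":-0.12,"y":-0.01,"z":-0.005,"jaw":-1},{"rx":0,"ry":0,"rz":0,"x":-0.12,"y":0,"z":0,"jaw":-1},{"rx":0,"ry":0,"rz":0,"x":-0.12,"y":0.01,"z":-0.005,"jaw":-1},{"rx":0,"ry":0,"rz":0,"x":-0.12,"y":0.02,"z":0,"jaw":-1},{"rx":0,"ry":0,"rz":0,"x":-0.11,"y":0.03,"z":-0.005,"jaw":-1},{"rx":0,"ry":0,"rz":0,"x":-0.11,"y":0.04,"z":0,"jaw":-1},{"rx":0,"ry":0,"rz":0,"x":-0.11,"y":0.05,"z":-0.005,"jaw":-1},{"rx":0,"ry":0,"rz":0,"x":-0.1,"y":0.06,"z":0,"jaw":-1}]'
python3 - <<'E'
import numpy as np
from bench import get_obs
c=np.array([.532,-.0213]);p=get_obs()['tcp_pos'][:2]
a0=np.arctan2(*(p-c)[::-1]);print(np.linalg.norm(p-c),np.degrees(a0))
E
```

```text
clock: 11.22
tcp_pos: [0.4865, -0.0874, 0.0639]
orientation: [2.785, 1.448, -0.002]
contact_force: [-0.2, -9.7, 3.1]
grip_width: 0.0129
gripper_force: 25.9
0.08018846550622497 -124.54171519596242
```

```bash
python3 -m jog '[{"rx":0,"ry":0,"rz":0,"x":-0.1,"y":0.06,"z":-0.005,"jaw":-1},{"rx":0,"ry":0,"rz":0,"x":-0.09,"y":0.07,"z":0,"jaw":-1},{"rx":0,"ry":0,"rz":0,"x":-0.08,"y":0.08,"z":-0.005,"jaw":-1},{"rx":0,"ry":0,"rz":0,"x":-0.07,"y":0.09,"z":0,"jaw":-1},{"rx":0,"ry":0,"rz":0,"x":-0.06,"y":0.1,"z":-0.005,"jaw":-1},{"rx":0,"ry":0,"rz":0,"x":-0.05,"y":0.1,"z":0,"jaw":-1}]'
python3 - <<'E'
import numpy as np
from bench import get_obs
c=np.array([.532,-.0213]);p=get_obs()['tcp_pos'][:2]
a0=np.arctan2(*(p-c)[::-1]);print(np.linalg.norm(p-c),np.degrees(a0))
E
```

```text
clock: 11.98
tcp_pos: [0.4602, -0.0546, 0.0628]
orientation: [2.785, 1.453, 0.002]
contact_force: [2.5, -4.1, 2.3]
grip_width: 0.0127
gripper_force: 25.8
0.07910628186581582 -155.14008762236392
```

```bash
python3 -m jog '[{"rx":0,"ry":0,"rz":0,"x":-0.04,"y":0.1,"z":0,"jaw":-1},{"rx":0,"ry":0,"rz":0,"x":-0.03,"y":0.11,"z":-0.005,"jaw":-1},{"rx":0,"ry":0,"rz":0,"x":-0.02,"y":0.08,"z":0,"jaw":-1},{"rx":0,"ry":0,"rz":0,"x":0,"y":0,"z":0,"jaw":-1},{"rx":0,"ry":0,"rz":0,"x":0,"y":0,"z":0,"jaw":-1}]'
python3 - <<'E'
import numpy as np
from bench import get_obs
c=np.array([.532,-.0213]);p=get_obs()['tcp_pos'][:2]
a0=np.arctan2(*(p-c)[::-1]);print(np.linalg.norm(p-c),np.degrees(a0))
E
```

```text
clock: 12.6
tcp_pos: [0.4566, -0.0441, 0.0627]
orientation: [2.782, 1.442, 0.0]
contact_force: [8.4, -26.2, 0.2]
grip_width: 0.0131
gripper_force: 26.0
0.07880847707954548 -163.15083622041655
```

The ring is at its stop (26 N reaction, about 81° swept). I'll relax, open and rise.

```bash
python3 -m jog '[{"rx":0,"ry":0,"rz":0,"x":0.01,"y":-0.04,"z":0,"jaw":-1},{"rx":0,"ry":0,"rz":0,"x":0,"y":0,"z":0,"jaw":-0.1},{"rx":0,"ry":0,"rz":0,"x":0,"y":0,"z":0,"jaw":-0.1},{"rx":0,"ry":0,"rz":0,"x":0,"y":0,"z":0,"jaw":-0.1},{"rx":0,"ry":0,"rz":0,"x":0,"y":0,"z":0.4,"jaw":-0.1},{"rx":0,"ry":0,"rz":0,"x":0,"y":0,"z":0.8,"jaw":-0.1},{"rx":0,"ry":0,"rz":0,"x":0,"y":0,"z":0.8,"jaw":-0.1},{"rx":0,"ry":0,"rz":0,"x":0,"y":0,"z":0,"jaw":-0.1}]'
python3 - <<'E'
from h import *
b=grab_frame('scene')[:,:,::-1].astype(int)
c=np.array([.532,-.0213,.0915]);
for deg in(-150,-158,-164.5): a=np.radians(deg);print(deg,proj('scene',c+.078*np.array([np.cos(a),np.sin(a),0])))
m=(b.max(2)<70).astype('uint8')
n,l,st,ce=cv2.connectedComponentsWithStats(m[170:270,225:330])
for i in range(1,n):
  if st[i,4]>25: print('blob',st[i,:2]+[225,170],st[i,2:])
for r in range(192,204,2): print(r,b[r,254:272].mean(1).astype(int))
print(get_obs()['contact_force'])
E
```

```text
clock: 13.6
tcp_pos: [0.4572, -0.0389, 0.1853]
orientation: [2.781, 1.454, 0.009]
contact_force: [0.9, -0.5, -0.8]
grip_width: 0.0383
gripper_force: 0.0
-150 [291.89966068 202.51876348]
-158 [289.83369278 204.19306549]
-164.5 [287.73737307 205.45017219]
blob [250 198] [ 17  21 151]
blob [284 206] [ 6 15 75]
192 [170 171 166 130 114 105  98  89 113 127 114  99  93 108 121 119 110 104]
194 [127 126 129 130 128 130 124 101  98 105 108 106 111 157 161 160 157 158]
196 [197 198 198 197 166 131 111 106  98 139 172 190 199 197 196 196 196 199]
198 [194 193 195 198 194  81  58  69  74  72  65  75 127 195 197 195 193 196]
200 [198 195 198 202 197  78  53  61  61  59  58  60 112 202 200 198 196 196]
202 [152 148 142 140 131  63  55  58  60  62  59  58  84 138 142 142 159 163]
[ 0.40920238 -0.15386912  0.10398769]
```

The pin is at scene (286.5,205.5), matching the stop position (287.7,205.5). The cassette grip is unmoved and the gripper is clear.

```bash
python3 -c "from bench import r; print(r.hand_in())"
```

```text
the job is handed in; nothing more can be done
None
```

I handed the job in at 13.6 s: the long cassette lies in the pocket with its grip up, the ring is turned clockwise to its stop, and the gripper has let go and is clear; the judge's verdict was not shown.

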